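Wedge a register tight in the binding press

TASK

The red register in the binding press needs clamping for its spine repair. Take the wooden wedge out of its blue holder and stand it, thin end down, loosely in the press's slot beside the brown board; then, with the yellow-handled tapper, tap or press it down gently until it has taken up the slack and locks tight (it never gets flush; do not force it), and stand the tapper upright on the desk again. Do not drive the wedge with the gripper itself, and leave the other things on the desk alone.

Things in the scene. Friction and masses are not known exactly. Their poses are not given: they have to be found in the camera images.
- press: plywood book press fixed to the desk, base 195 x 170 x 15 mm. Origin: desk level under the slot; +x from the red register to the dark steel keeper, +y along the slot, z up. In a row from -x: rubber-faced end stop, register, brown board, slot, keeper. End stop and keeper are bolted a little differently each time (1 mm or so, not told).
- slot (a point): centre of the slot mouth, 90 mm above the desk, axes as the press. Slot 64 mm long (y), open at both ends, 75 mm deep. +x wall: upright face of the keeper at x = 2 to 4 mm. -x wall: the board, at x = -11 to -12 mm at the mouth, sloping 1 in 5 as the slot narrows downwards. A loose wedge first touches both walls with its tip 33 to 52 mm below the mouth.
- register: red hardback register standing loose in the press between board and end stop, 50 x 154 x 86 mm (x, y, z of the press), top 101 mm above the desk, 0.45 kg. Origin under its foot. About 0.5 to 4 mm of hidden slack before it is clamped: driven, the wedge first pushes board and register along (about 5 to 10 N on its top) for 2 to 20 mm of sinking, then locks within a few mm more.
- board: brown wooden board of the press, 64 mm long, slides towards the register with slight friction. Origin and axes: as the press (displaced 0 to 1 mm at the start). The wedge presses it on the register, and that on the end stop's rubber (about 30 N per mm). A push of 15 to 20 N down on the wedge's top locks it well; about 40 N does damage. Tight, the wedge's top is 20 mm or more above the mouth.
- wedge_mid (a point): centre of the loose wooden wedge, half-way up: 96 mm high, 32 mm wide along y (grasp across this), 0.12 kg. In the slot its axes are to be the press's: +x face flat and upright, -x face sloping 1 in 5; 6 mm thick at the tip, 24 mm at the red top. From here the tip is 48 mm down, the top 48 mm up, flat face at x = +8 mm, top's centre x = -4 mm. Friction 0.5 to 0.7: it stays where pushed.
- wedge_tip (a point): middle of the wedge's thin lower end, axes as wedge_mid; wedge_mid lies 48 mm above and 5 mm to -x of it. For the flat face to touch the keeper this point must be 3 mm short of it.
- holder: blue plastic block fixed to the desk, 62 x 56 mm, 48 mm high, with a tapered pocket in which the wedge stands tip down, its tip 8 mm above the desk, its upper 64 mm free. Origin: desk level under the wedge's tip; axes as the wedge's.
- tapper_mid (a point): centre of the hand tapper, half-way up, 55 mm above its foot: 110 mm tall, about 0.25 kg, standing upright on the desk. Below, a round dark head 44 mm in diameter and 32 mm high with a flat rubber underside, which is pressed on the wedge's top; above, a yellow handle of 26 x 26 mm, sides along its x and y, from 32 to 110 mm above the foot.
- bottle: water bottle, 68 mm across, 220 mm tall, origin under its foot
- stapler: black stapler, 130 x 32 x 48 mm, origin under its foot
- tape: amber tape roll lying flat, 84 mm across, 22 mm high, origin under its foot
- calculator: black calculator, 150 x 85 x 16 mm, origin under its foot
- stamp_pad: stamp pad tin, 110 x 70 x 17 mm, origin under its foot
- paperweight: green glass paperweight, 72 mm across, 44 mm high, origin under its foot
- rubber_stamp: dark wooden rubber stamp, 36 mm across, 70 mm tall, origin under its foot
- wedge: the whole wedge; origin and axes as wedge_tip
- tapper: the whole tapper; origin at the centre of its foot, 55 mm below tapper_mid

How it is judged:
On the way, in this order (a step that is already met when the one before it is completed fails the run):
1. the wedge stands loosely in the slot, let go by the gripper (z of wedge_tip in the frame of slot below -0.022 m and y of wedge_tip in the frame of slot between -0.018 and 0.018 m and horizontal distance between wedge_tip and slot below 0.022 m and contact force between each of the fingers, tapper and wedge below 0.1 N and contact force between register and board below 4 N), for 0.2 s.
2. the tapper presses on the wedge (contact force between tapper and wedge above 5 N).
At the end, for the whole second after the job is handed in: Wedge still and upright (0.1 rad), square to the slot (0.12 rad), tip within 22 mm of its centre in plan and over 30 mm below the mouth; wedge and register each pressed on the board with over 7 N; tapper standing upright (0.1 rad) on the desk (6 mm), at rest (contact force between each of register, wedge and board above 7 N and angle between each of wedge, tapper's own z axis and vertical below 0.1 rad and angle between the x axis of wedge and the x axis of press, either way round below 0.12 rad and z of wedge_tip in the frame of slot below -0.03 m and horizontal distance between wedge_tip and slot below 0.022 m and linear speed of each of wedge, tapper below 0.01 m/s and height (world z) of tapper between -0.006 and 0.006 m); the robot touches nothing.
It fails at once if the wedge is forced: the tapper bears on it with more than 40 N (contact force between tapper and wedge above 40 N).
It fails at once if the register is crushed: the board presses on it with more than 28 N (contact force between register and board above 28 N).
It fails at once if the wedge is driven tight by the gripper instead of the tapper (contact force between the fingers and wedge above 0.5 N and contact force between wedge and board above 12 N and z of wedge_tip in the frame of slot below -0.03 m).
It fails at once if another thing on the desk is moved by more than 30 mm (distance of any of bottle, stapler, tape, calculator, stamp_pad, paperweight, rubber_stamp from where it was at the start of the episode above 0.03 m).
It also fails if it takes over 64 s, if anything falls off the work surface, if the arm or the gripper's body presses on something with over 40 N, if the wrist force passes 120 N, or if a joint passes its speed limit or range.

ROBOT

A 6-joint arm with a two-finger parallel gripper is mounted at the origin on the work surface. World frame = base frame: x ahead of the robot, y to its left, z up, the work surface at z = 0. Lengths are in m, angles in rad, forces in N, time in s.
With the tool pointing down it reaches from about 0.25 to 0.725 m from the base axis. Payload 4 kg.
Tool frame: the origin (TCP) lies midway between the tips of the shut fingers; the grasp point (between the pads) lies 19 mm behind it; z points along the fingers, y is the direction in which the jaws open and shut (so a half turn about z gives the same grasp; the last joint's range is limited). The gripper opens to 85 mm and grips with 20 to 120 N. Pads are 22 mm wide; open, the fingers measure 114 mm over their backs; the gripper's body (76 mm by 85 mm) begins 54 mm behind the grasp point. The pads swing forward as they close: fully open they stand 13 mm farther back than shut.
Start: joints at [1.242, 0.241, 0.005, 1.335, 0, 1.571], TCP at [0.161, 0.473, 0.202] pointing down, gripper open.
Joint ranges: [-2.72, 2.72], [-1.05, 1.87], [-1.09, 1.28], [-1.99, 2.15], [-1.42, 1.44], [-3.14, 3.14]. Speed limits (rad/s): [2.79, 2.79, 3.14, 3.14, 3.14, 3.14].

INTERFACE

Orientations are given as a unit quaternion [x, y, z, w].
In Python, from workcell import bot, vision gives the robot as it stands. The module is installed in compiled form; this text tells all that it offers.
- The arm moves only by the tool send_rows, never from a script. Its argument "targets" is a list that holds one entry, the list of rows, each a list of 5 numbers: the shift along the world's x, y, z in cm, then the turn about the world's z in rad, then the finger opening in cm, from 0 to 8.54. A call has 1 to 12 rows; each row is the pose to reach, as a shift and turn from the pose commanded when the call began; what a row does not reach only later rows make up. A row lasts 1/8 s, in which the tool goes at most 62.5 mm and 10.7 degrees, less where a joint would pass 70% of its speed; a pose out of reach is approached as far as the arm can. A call with a gripper value outside its range is refused whole. The fingers move at their own pace and stop on an object; the grip force is fixed at half the most. Time passes only in rows, so rows that repeat a pose let the fingers close. It gives the time, the measured TCP pose, the force and the opening at its end, in the units of the state.
- bot.get_obs(): the state, without advancing time (a new reading comes with each control period).
- vision.camera(name): name is "side" or "top" or "wrist"; returns the picture (400x640x3 uint8, red, green, blue); there is no depth.
- vision.get_calibration(name): a dict with "vertical_fov" (degrees; the focal length in pixels is half the picture's height over the tangent of half this angle, whatever the lens; pixels are square), "cx", "cy" (the principal point, pixels), "rvec" (rotation vector, rad) and "tvec" (3), from world to camera coordinates, as OpenCV has them; the wrist camera has in their place "T_tool_cam" (4x4, takes a point from camera to tool coordinates, whose origin is the TCP and whose axes are the flange's). Camera axes: x right, y down, z forward; pixel columns grow to the right and rows downward; lengths in m; the calibration is good to about 2 mm. A picture is of the moment at which its call begins: read the wrist's pose just before it. get_calibration takes no time and is no camera call.
- bot.job_done(): hands the job in, once; it reports no verdict.
Trained networks look in the newest picture that a camera, given by its name, has taken for a name from the list of things; names that differ only in an ending like _2 or _b are one class to them, and where a whole thing is asked for, a point or a joint stands for the part that bears it (a point fixed in the world has none). Each returns a list of dicts, best first, with "score" (0 to 1); they miss things now and then, are a little off and sometimes report something else, mostly with a low value. They report only what shows in the picture. A call takes as long as a camera call.
- vision.boxes_of(target, camera): "uv" ([column, row] in pixels, amid what is visible of it).
The state is a dict: "clock": time; "joint_pos": joint angles; "joint_vel": joint speeds; "tau": joint torques, N m; "eef_pos": TCP position; "tool_rot": TCP orientation; "ft_force": force on the tool from outside, world axes, zero at the start; "ft_torque": the same for the moment, N m; "grip_width": finger opening in m.
Only numpy, scipy, OpenCV 4.12 (cv2) and the standard library are available. Lean on these libraries where they do the work, as an engineer would, in place of code of your own. Each camera call takes 0.05 s, during which the arm holds its last target.

## Working session

There is one attempt and no reset: what is moved stays moved. The work goes in short steps, Python scripts to look and compute and a tool call to move; the robot and the scene stay as the last step left them, time stands still between calls to the robot, and variables do not carry over. Pictures are saved under pics/ and viewed, and the job is handed in when it is done.

Besides the shell and the picture viewer there is one more tool, called after "Call:" by a JSON object that holds its "name" and its "arguments", one argument or row to a line. send_rows: Moves the arm, as the interface text tells. Its arguments: {"type":"object","properties":{"targets":{"type":"array"}},"required":["targets"]}

```bash
mkdir -p pics; cat > h.py <<'E'
import numpy as np, cv2
from workcell import bot, vision
from scipy.spatial.transform import Rotation as R
def cam(n):
    c=vision.get_calibration(n); f=200/np.tan(np.radians(c["vertical_fov"])/2)
    K=np.array([[f,0,c["cx"]],[0,f,c["cy"]],[0,0,1]])
    if "rvec" in c:
        Rm=cv2.Rodrigues(np.array(c["rvec"],float))[0]; t=np.array(c["tvec"],float).ravel()
    else:
        o=bot.get_obs(); T=np.eye(4); T[:3,:3]=R.from_quat(o["tool_rot"]).as_matrix(); T[:3,3]=o["eef_pos"]
        M=np.linalg.inv(T@np.array(c["T_tool_cam"])); Rm=M[:3,:3]; t=M[:3,3]
    return K,Rm,t
def onz(n,uv,z,C=None):
    K,Rm,t=C or cam(n); d=Rm.T@np.linalg.inv(K)@np.array([uv[0],uv[1],1.]); c=-Rm.T@t
    return c+d*(z-c[2])/d[2]
def proj(n,P,C=None):
    K,Rm,t=C or cam(n); p=K@(Rm@np.array(P,float)+t); return p[:2]/p[2]
def tri(obs):  # list of (C,uv)
    A=[];b=[]
    for (K,Rm,t),uv in obs:
        d=Rm.T@np.linalg.inv(K)@np.array([uv[0],uv[1],1.]); d/=np.linalg.norm(d); c=-Rm.T@t
        P=np.eye(3)-np.outer(d,d); A.append(P); b.append(P@c)
    return np.linalg.solve(sum(A),sum(b))
def snap(n,f):
    im=vision.camera(n); cv2.imwrite(f"pics/{f}.png",im[:,:,::-1]); return im
E
python3 - <<'E'
from h import *
for n in ["side","top","wrist"]:
    snap(n,n+"0"); print(n,{k:(np.round(v,3).tolist()) for k,v in vision.get_calibration(n).items()})
print(bot.get_obs())
E
```

```text
side {'vertical_fov': 46.363, 'cx': 321.963, 'cy': 203.87, 'rvec': [2.013, -0.794, 0.425], 'tvec': [-0.461, 0.271, 0.703]}
top {'vertical_fov': 57.69, 'cx': 322.933, 'cy': 191.057, 'rvec': [2.162, -2.195, 0.147], 'tvec': [-0.055, 0.567, 0.814]}
wrist {'vertical_fov': 67.052, 'cx': 317.078, 'cy': 194.909, 'T_tool_cam': [[-0.0, -0.95, -0.312, 0.078], [1.0, -0.0, 0.0, 0.0], [-0.0, -0.312, 0.95, -0.172], [0.0, 0.0, 0.0, 1.0]]}
{'clock': 0.15, 'joint_pos': array([ 1.24197091e+00,  2.41232724e-01,  4.07622709e-03,  1.33520101e+00,
       -1.29149832e-05,  1.57079035e+00]), 'joint_vel': array([ 0.00070043, -0.00269997,  0.00561476,  0.00141923, -0.00156208,
       -0.00022426]), 'tau': array([-2.29076841e-04, -3.72635293e+01,  2.52638859e+01,  1.23943447e-02,
        2.73371325e-05, -2.40432954e-06]), 'eef_pos': array([0.16130675, 0.47273169, 0.20093734]), 'tool_rot': array([ 1.63669984e-01,  9.86514839e-01, -7.71119203e-04, -1.21393256e-04]), 'ft_force': array([-0.56842387,  0.588724  , -1.16129523]), 'ft_torque': array([ 0.01473353, -0.03505244, -0.01116607]), 'grip_width': 0.08536010854188611}
```

View pics/side0.png

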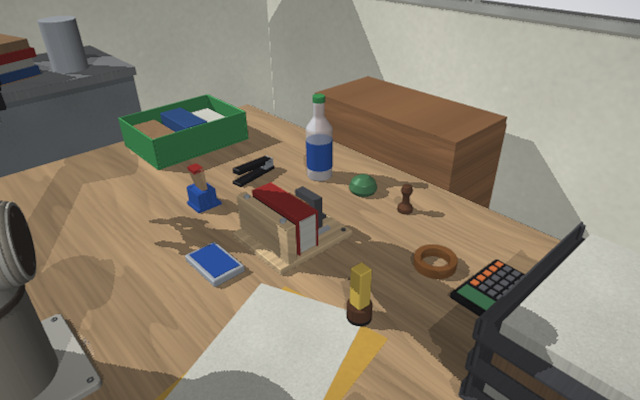

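View pics/top0.png

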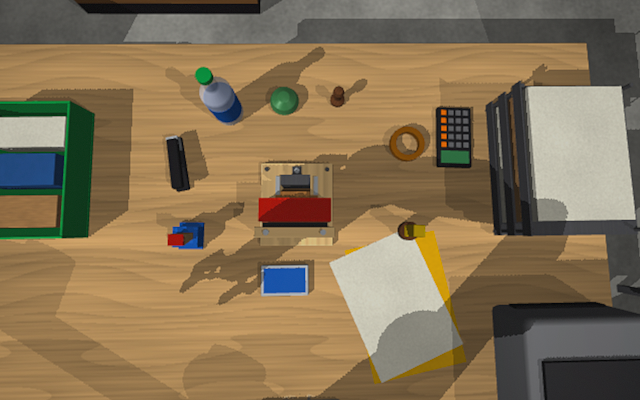

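View pics/wrist0.png

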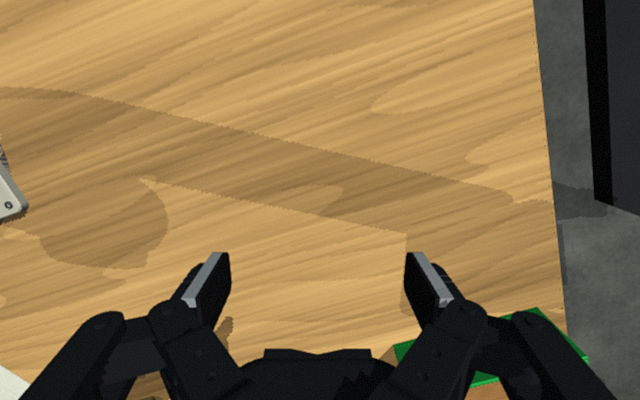

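Side view: the wedge with its red top is in the holder near (195,172), the press near (290,220) and the tapper near (359,295). Top view: holder (187,236), press (296,203), tapper (405,230). Next I'll compute positions.

```bash
python3 - <<'E'
from h import *
for c in ["side","top"]:
    for n in ["holder","wedge_mid","wedge","tapper_mid","tapper","slot","press","board","register"]:
        r=vision.boxes_of(n,c)
        print(c,n,[(np.round(d["uv"],1).tolist(),round(d["score"],2)) for d in r[:2]])
C=cam("top")
for nm,uv,z in [("press c",(297,203),.015),("holder",(190,236),.048),("tapper foot",(403,231),0.0),("tapper top",(418,231),.11),("wedge top",(177,239),.104)]:
    print(nm,onz("top",uv,z,C).round(3))
import cv2
t=cv2.imread("pics/top0.png");s=cv2.imread("pics/side0.png")
cv2.imwrite("pics/c1.png",cv2.resize(t[150:280,150:350],None,fx=4,fy=4,interpolation=cv2.INTER_CUBIC))
cv2.imwrite("pics/c2.png",cv2.resize(s[150:340,170:390],None,fx=3,fy=3,interpolation=cv2.INTER_CUBIC))
E
```

```text
side holder [([200.1, 196.2], 0.6), ([300.9, 248.5], 0.54)]
side wedge_mid [([198.3, 175.5], 0.73)]
side wedge [([194.9, 172.1], 0.58)]
side tapper_mid [([358.3, 293.1], 0.74)]
side tapper [([358.5, 298.5], 0.93), ([199.0, 174.8], 0.68)]
side slot [([307.7, 249.0], 0.8)]
side press [([305.7, 249.5], 0.77)]
side board []
side register [([295.9, 208.1], 0.68)]
top holder [([194.0, 232.6], 0.95), ([294.9, 190.4], 0.53)]
top wedge_mid [([178.3, 237.8], 0.83), ([408.2, 133.4], 0.64)]
top wedge [([295.0, 210.6], 0.58), ([174.1, 240.7], 0.5)]
top tapper_mid [([408.7, 229.8], 0.73), ([285.1, 102.7], 0.61)]
top tapper [([408.0, 233.6], 0.96), ([175.4, 163.0], 0.61)]
top slot [([296.5, 190.7], 0.96)]
top press [([297.3, 188.0], 0.56)]
top board [([292.4, 191.9], 0.65), ([284.4, 103.9], 0.59)]
top register [([295.8, 213.7], 0.57)]
press c [ 0.541 -0.002  0.015]
holder [0.468 0.236 0.048]
tapper foot [ 0.471 -0.254  0.   ]
tapper top [ 0.471 -0.259  0.11 ]
wedge top [0.463 0.243 0.104]
```

View pics/c1.png

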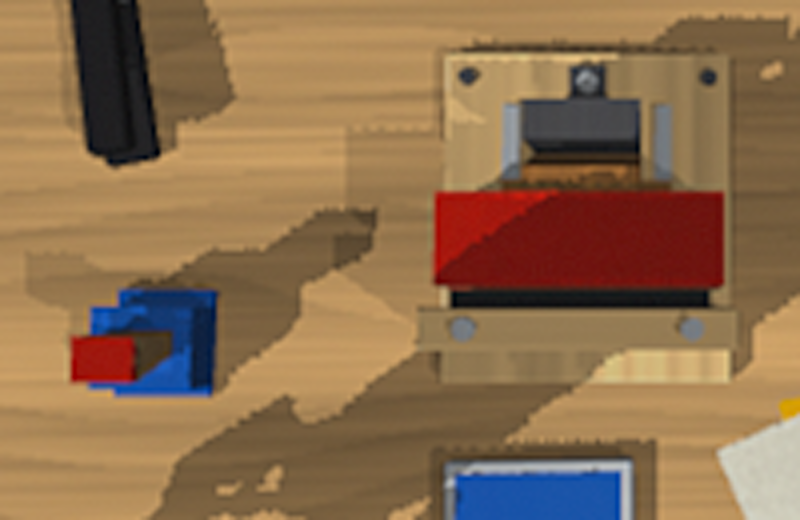

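View pics/c2.png

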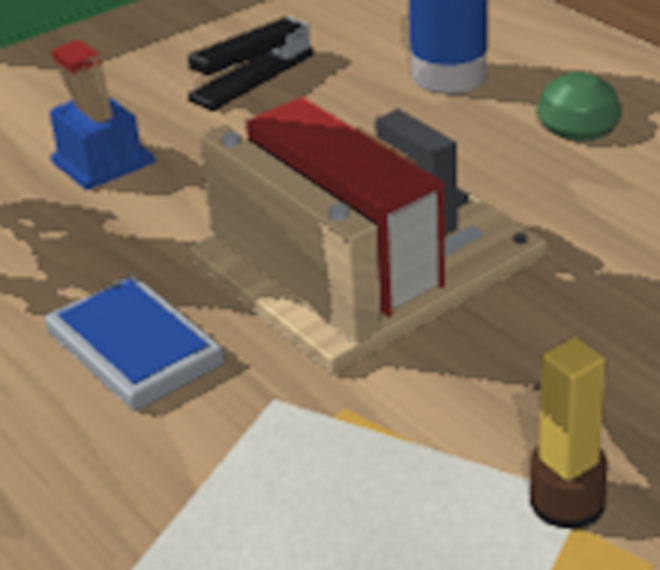

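Both the press and the wedge look nearly aligned with the world axes. I'll go over the holder for a close look.

Call:
{"name": "send_rows", "arguments": {
  "targets": [
    [[6,-5,2,0.15,8.5],[12,-10,4,0.33,8.5],[18,-15,4,0.33,8.5],[24,-20,4,0.33,8.5],[28,-23.5,4,0.33,8.5],[28,-23.5,4,0.33,8.5],[28,-23.5,4,0.33,8.5]]
  ]
}}

```text
clock: 1.92
eef_pos: [0.4443, 0.2352, 0.2413]
tool_rot: [0.003, 1.0, -0.0, 0.0]
ft_force: [-0.2, 0.5, 0.1]
grip_width: 0.0854
```

```bash
python3 - <<'E'
from h import *
o=bot.get_obs();print(o["clock"],o["eef_pos"],o["tool_rot"])
im=snap("wrist","w1")
cv2.imwrite("pics/w1c.png",cv2.resize(im[100:300,200:460,::-1],None,fx=3,fy=3,interpolation=cv2.INTER_CUBIC))
E
```

```text
1.925 [0.44430841 0.23515542 0.24134689] [ 3.09405670e-03  9.99995132e-01 -2.54811014e-04  3.11292036e-04]
```

View pics/w1.png

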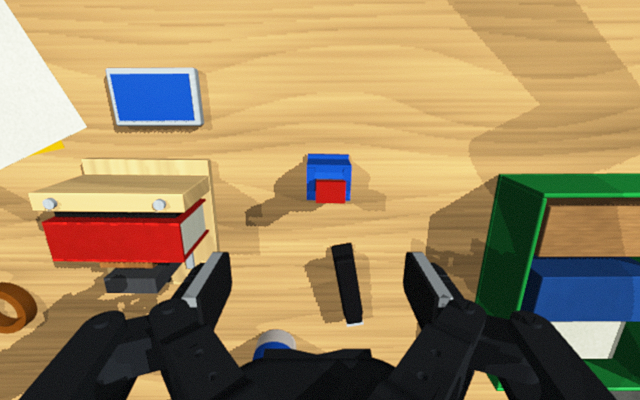

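View pics/w1c.png

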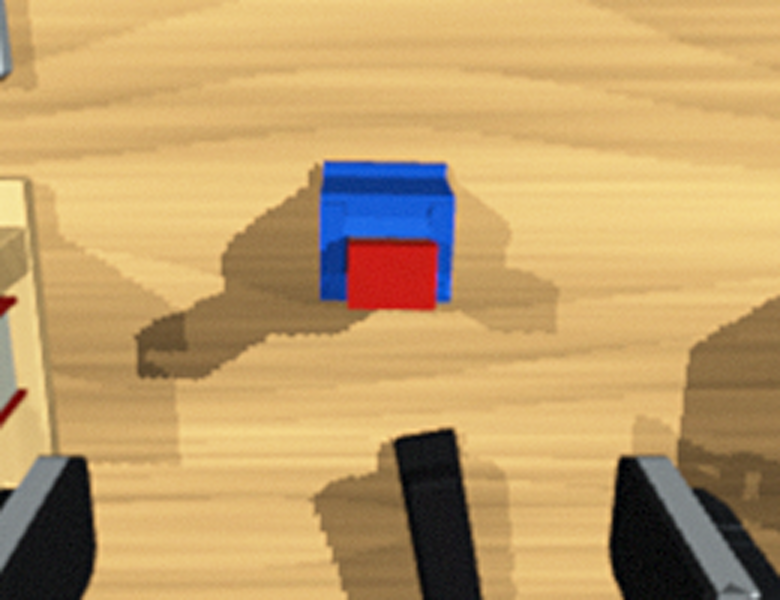

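```bash
python3 - <<'E'
from h import *
im=cv2.imread("pics/w1.png"); a=cv2.resize(im[145:215,295:365],(560,560),interpolation=cv2.INTER_NEAREST)
cv2.imwrite("pics/z1.png",a)
t=cv2.imread("pics/top0.png");cv2.imwrite("pics/z2.png",cv2.resize(t[215:255,160:210],(750,600),interpolation=cv2.INTER_NEAREST))
for n in["top","side","wrist"]:
    K,Rm,t=cam(n);print(n,(-Rm.T@t).round(3))
C=cam("wrist")
import itertools
for uv in [(316,180),(346,180),(315,203),(345,203)]: print(uv,onz("wrist",uv,.104,C).round(4))
E
```

```text
top [ 0.476 -0.04   0.871]
side [ 0.038 -0.647  0.599]
wrist [0.364 0.236 0.413]
(316, 180) [0.4492 0.2352 0.104 ]
(346, 180) [0.4494 0.267  0.104 ]
(315, 203) [0.4752 0.234  0.104 ]
(345, 203) [0.4753 0.2666 0.104 ]
```

View pics/z1.png

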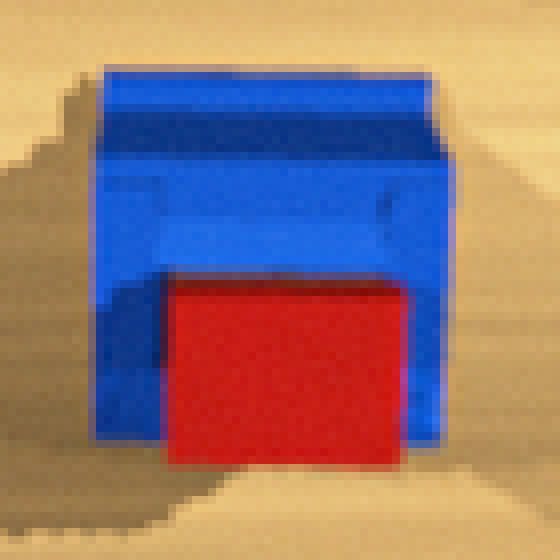

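View pics/z2.png

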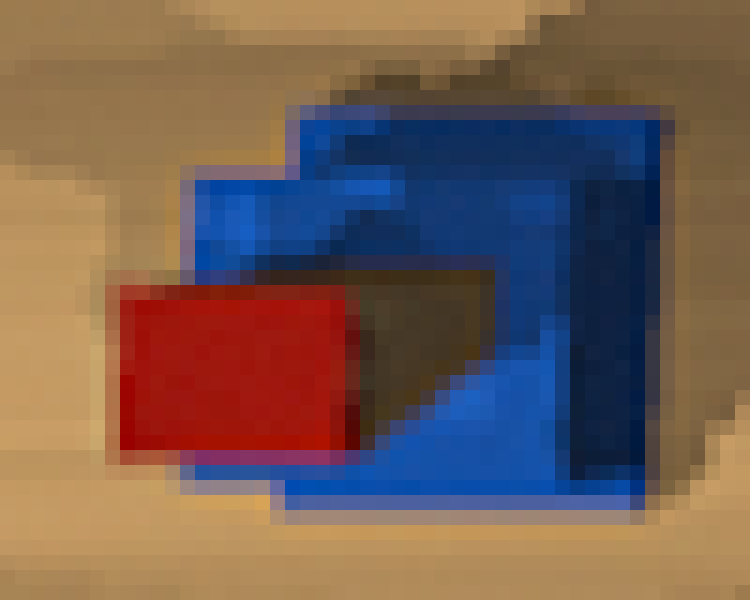

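The wrist view shows the red top at columns 316–345, rows 180–203. That puts the wedge's top centre at about (0.462, 0.2505), and the top view shows the flat face towards world +x, the way the slot needs it. I'll move above it and descend.

Call:
{"name": "send_rows", "arguments": {
  "targets": [
    [[1,1,-4,-0.006,6.5],[2,1.5,-8,-0.006,6.5],[2,1.5,-9,-0.006,6.5],[2,1.5,-9,-0.006,6.5],[2,1.5,-9,-0.006,6.5]]
  ]
}}

```text
clock: 2.6
eef_pos: [0.4619, 0.2541, 0.1535]
tool_rot: [0.002, 1.0, 0.001, 0.001]
ft_force: [1.1, 1.0, -0.4]
grip_width: 0.0651
```

```bash
python3 - <<'E'
from h import *
o=bot.get_obs();print(o["clock"],o["eef_pos"],o["tool_rot"],o["joint_vel"])
im=snap("wrist","w2")
cv2.imwrite("pics/w2c.png",cv2.resize(im[100:300,200:460,::-1],None,fx=3,fy=3,interpolation=cv2.INTER_CUBIC))
E
```

```text
2.6 [0.46192505 0.25405643 0.15350057] [1.98812562e-03 9.99996921e-01 7.35580876e-04 1.29008436e-03] [-0.00665151 -0.00703551  0.00517812 -0.00601856 -0.00193612 -0.00163796]
```

View pics/w2c.png

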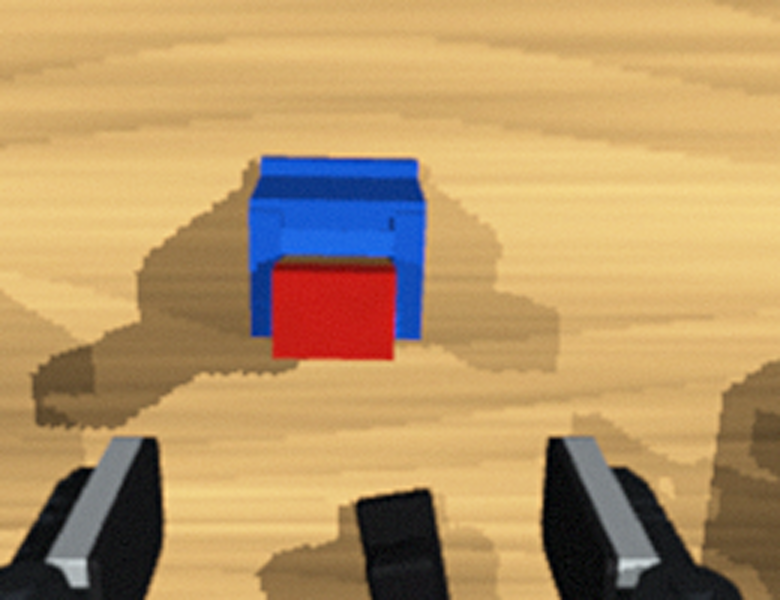

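```bash
python3 - <<'E'
from h import *
C=cam("wrist")
for uv in [(272,266),(395,268),(272,358),(395,360)]: print(uv,onz("wrist",(uv[0]/3+199.7,uv[1]/3+99.7),.104,C).round(4))
K,Rm,t=cam("top"); print(proj("top",(.462,.2505,.104)))
E
```

```text
(272, 266) [0.4513 0.2334 0.104 ]
(395, 268) [0.452  0.2649 0.104 ]
(272, 358) [0.4767 0.2326 0.104 ]
(395, 360) [0.4775 0.2651 0.104 ]
[173.56106727 239.38881735]
```

The wedge centre is at y≈0.249 and its grasp x at about 0.465. Descending and closing.

Call:
{"name": "send_rows", "arguments": {
  "targets": [
    [[0.3,-0.5,-2.5,0,6.5],[0.3,-0.5,-5.5,0,6.5],[0.3,-0.5,-8,0,6.5],[0.3,-0.5,-8.7,0,6.5],[0.3,-0.5,-8.7,0,6.5],[0.3,-0.5,-8.7,0,2.6],[0.3,-0.5,-8.7,0,2.6],[0.3,-0.5,-8.7,0,2.6],[0.3,-0.5,-8.7,0,2.6]]
  ]
}}

```text
clock: 3.78
eef_pos: [0.4655, 0.2489, 0.0662]
tool_rot: [0.002, 1.0, 0.001, 0.001]
ft_force: [-1.3, -0.8, 6.3]
grip_width: 0.0301
```

```bash
python3 - <<'E'
from h import *
o=bot.get_obs();print(o["clock"],o["eef_pos"],o["tool_rot"],o["grip_width"])
im=snap("wrist","w3")
E
```

```text
3.775 [0.46548235 0.24888836 0.06615416] [2.35904081e-03 9.99996066e-01 7.83230777e-04 1.29943902e-03] 0.030133163804758684
```

View pics/w3.png

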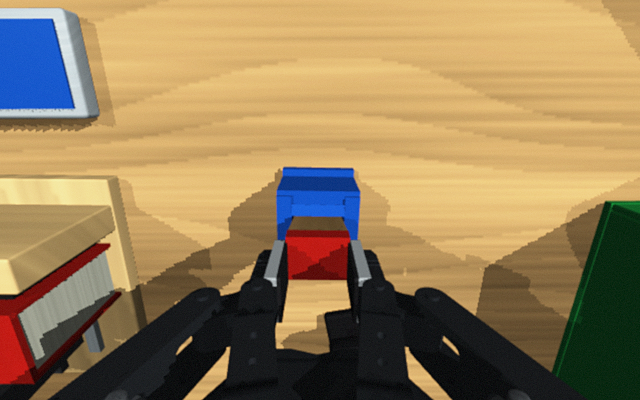

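The wedge is gripped at 30 mm opening, and the picture shows its red top between the pads at (318,255). I'll lift it and move to where the wrist camera can see the slot.

Call:
{"name": "send_rows", "arguments": {
  "targets": [
    [[0,0,2,0,2.6],[0,0,5,0,2.6],[0,0,10,0,2.6],[0,0,15,0,2.6],[2,-6,18,0,2.6],[4,-12,18,0,2.6],[6,-18,18,0,2.6],[7,-22,18,0,2.6],[8,-25,18,0,2.6],[8,-25,18,0,2.6],[8,-25,18,0,2.6],[8,-25,18,0,2.6]]
  ]
}}

```text
clock: 5.32
eef_pos: [0.5441, -0.0007, 0.2446]
tool_rot: [0.002, 1.0, 0.0, -0.0]
ft_force: [-0.8, -0.2, -1.8]
grip_width: 0.03
```

```bash
python3 - <<'E'
from h import *
C=cam("top"); print(onz("top",(296.5,190.7),.09,C))
o=bot.get_obs();print(o["clock"],o["eef_pos"],o["tool_rot"],o["grip_width"],o["joint_vel"])
im=snap("wrist","w4"); snap("side","s4"); snap("top","t4")
E
```

```text
[ 0.56165312 -0.0042858   0.09      ]
5.325 [ 0.54411313 -0.00069483  0.24457304] [ 1.58340404e-03  9.99998723e-01  1.27128051e-04 -1.73946340e-04] 0.029963758986381536 [ 0.00362947 -0.00095077  0.00396116 -0.00168495 -0.00031764  0.00013849]
```

View pics/w4.png

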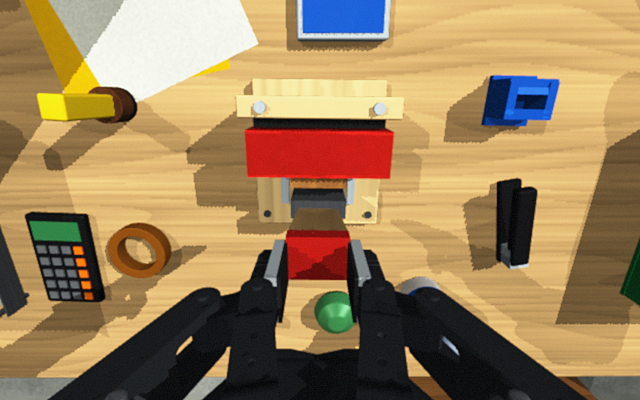

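View pics/s4.png

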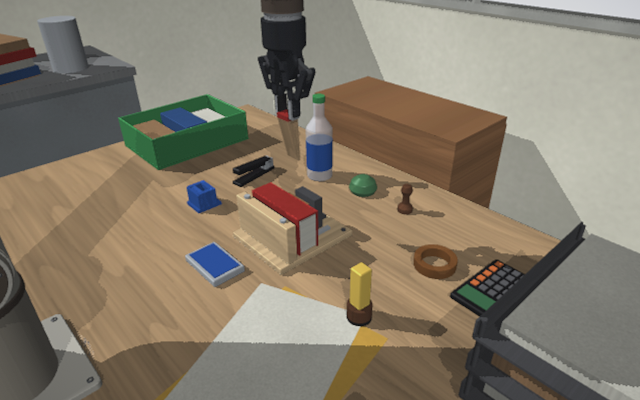

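```bash
python3 - <<'E'
from h import *
im=cv2.imread("pics/w4.png"); cv2.imwrite("pics/z4.png",cv2.resize(im[155:255,260:380],(720,600),interpolation=cv2.INTER_CUBIC))
E
```

```text
(no output)
```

View pics/z4.png

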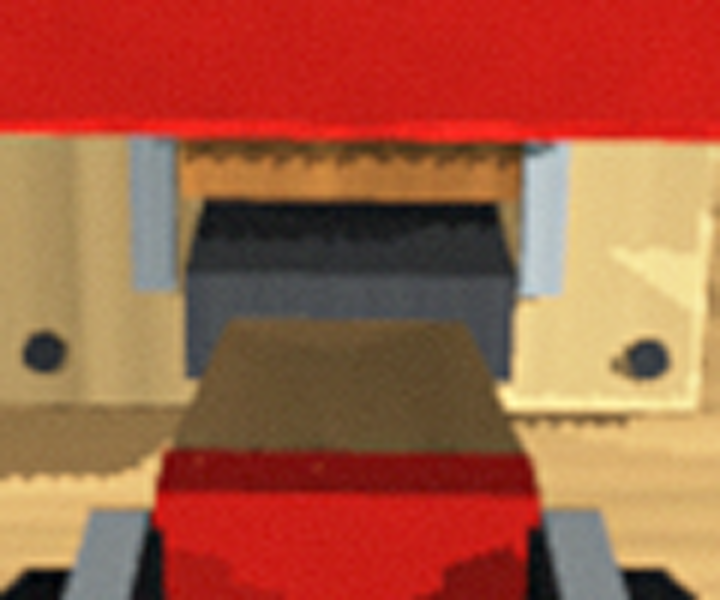

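```bash
cat >> h.py <<'E'
def camat(pos,rot):
    c=vision.get_calibration("wrist"); f=200/np.tan(np.radians(c["vertical_fov"])/2)
    K=np.array([[f,0,c["cx"]],[0,f,c["cy"]],[0,0,1]]);T=np.eye(4); T[:3,:3]=R.from_quat(rot).as_matrix(); T[:3,3]=pos
    M=np.linalg.inv(T@np.array(c["T_tool_cam"])); return K,M[:3,:3],M[:3,3]
E
python3 - <<'E'
from h import *
C=camat([0.54411313,-0.00069483,0.24457304],[1.58340404e-03,9.99998723e-01,1.27128051e-04,-1.73946340e-04])
q=lambda u,v:(260+u/6-.42,155+v/6-.42)
for nm,a,b,zs in [("keeper top front",(187,270),(515,270),(.09,.095,.1,.105,.11)),("keeper top back",(187,376),(511,380),(.09,.1,.11)),
   ("board +x edge",(181,202),(523,202),(.09,.095,.1,.105,.11)),("register edge",(-70,137),(790,137),(.101,)),("wedge tip",(232,320),(464,320),(.18,.187,.19))]:
    for z in zs:
        A=onz("",q(*a),z,C);B=onz("",q(*b),z,C); print(nm,z,A[:2].round(4),B[:2].round(4),"w",round(B[1]-A[1],4))
E
```

```text
keeper top front 0.09 [ 0.5785 -0.0311] [0.5787 0.0315] w 0.0626
keeper top front 0.095 [ 0.5768 -0.0306] [0.577 0.031] w 0.0616
keeper top front 0.1 [ 0.575  -0.0301] [0.5753 0.0305] w 0.0607
keeper top front 0.105 [ 0.5733 -0.0297] [0.5735 0.03  ] w 0.0597
keeper top front 0.11 [ 0.5716 -0.0292] [0.5718 0.0295] w 0.0587
keeper top back 0.09 [ 0.6003 -0.0317] [0.6014 0.0313] w 0.063
keeper top back 0.1 [ 0.5962 -0.0308] [0.5972 0.0303] w 0.0611
keeper top back 0.11 [ 0.5921 -0.0298] [0.5931 0.0293] w 0.0592
board +x edge 0.09 [ 0.5649 -0.0318] [0.5652 0.0327] w 0.0644
board +x edge 0.095 [ 0.5634 -0.0313] [0.5636 0.0321] w 0.0635
board +x edge 0.1 [ 0.5619 -0.0308] [0.5621 0.0316] w 0.0625
board +x edge 0.105 [ 0.5604 -0.0304] [0.5606 0.0311] w 0.0615
board +x edge 0.11 [ 0.5589 -0.0299] [0.5591 0.0306] w 0.0605
register edge 0.101 [ 0.5492 -0.0755] [0.5498 0.0793] w 0.1548
wedge tip 0.18 [ 0.5548 -0.0167] [0.5549 0.0157] w 0.0324
wedge tip 0.187 [ 0.5522 -0.0162] [0.5523 0.0152] w 0.0314
wedge tip 0.19 [ 0.5511 -0.016 ] [0.5512 0.015 ] w 0.031
```

```bash
python3 - <<'E'
from h import *
P=[0.54411313,-0.00069483,0.24457304];Q=[1.58340404e-03,9.99998723e-01,1.27128051e-04,-1.73946340e-04]
C=camat(P,Q)
im=cv2.imread("pics/w4.png"); a=im[225:295,270:370]; cv2.imwrite("pics/z5.png",cv2.resize(a,(800,560),interpolation=cv2.INTER_CUBIC))
print(onz("",(318,236.6),.2825,C)-P)
for r in (276,278,280): print(r,onz("",(318,r),.2825,C)-P)
for d in (0,.003,.006): print(d, proj("",[P[0]+.005+d,0,.1865],C), proj("",[P[0]-.013+d,0,.2825],C), proj("",[P[0]+.011+d,0,.2825],C))
t=cv2.imread("pics/t4.png");s=cv2.imread("pics/s4.png")
cv2.imwrite("pics/z6.png",cv2.resize(t[150:270,250:370],(600,600),interpolation=cv2.INTER_CUBIC))
cv2.imwrite("pics/z7.png",cv2.resize(s[95:265,220:350],(520,680)[:2],interpolation=cv2.INTER_CUBIC)[:600])
E
```

```text
[-0.01281828  0.00019403  0.03792696]
276 [0.00945329 0.00014402 0.03792696]
278 [0.01063975 0.00014136 0.03792696]
280 [0.01183189 0.00013868 0.03792696]
0 [318.2162651  204.06249708] [319.02210424 236.25992059] [319.07762215 278.60184824]
0.003 [318.22372279 207.53190041] [319.02934949 241.785665  ] [319.0841879  283.60936367]
0.006 [318.23112389 210.9749737 ] [319.03650418 247.24234064] [319.0906755  288.55726831]
```

View pics/z5.png

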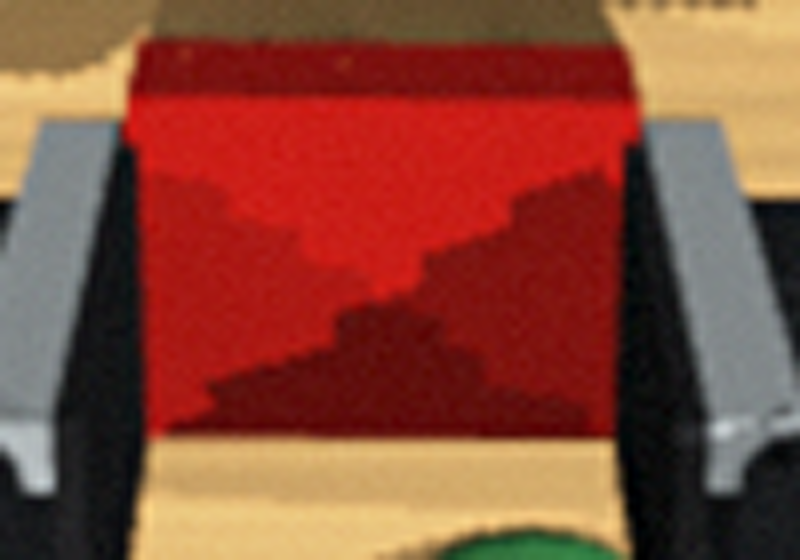

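View pics/z7.png

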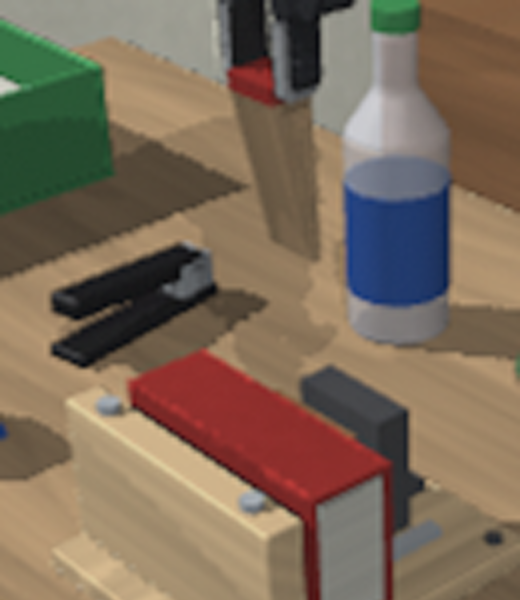

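View pics/z6.png

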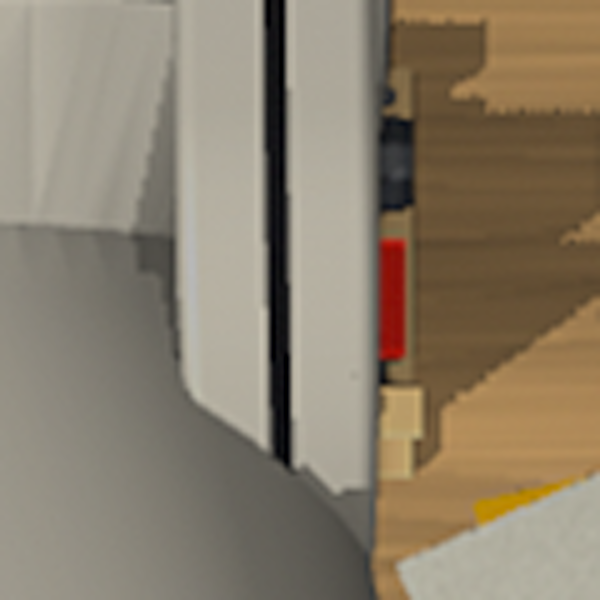

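The wedge in hand leans about 2°, with its tip roughly 3 mm forward. The slot mouth spans x≈0.565 to 0.5786, with its centre at y≈0. I'll hover just above the mouth and look again.

Call:
{"name": "send_rows", "arguments": {
  "targets": [
    [[1,0,-3,0,2.6],[1.9,0.1,-6,0,2.6],[1.9,0.1,-8,0,2.6],[1.9,0.1,-8.2,0,2.6],[1.9,0.1,-8.2,0,2.6],[1.9,0.1,-8.2,0,2.6]]
  ]
}}

```text
clock: 6.22
eef_pos: [0.5643, -0.0007, 0.164]
tool_rot: [0.002, 1.0, -0.0, 0.001]
ft_force: [-0.1, -1.1, -0.8]
grip_width: 0.03
```

```bash
python3 - <<'E'
from h import *
o=bot.get_obs();print(o["clock"],o["eef_pos"],o["tool_rot"],o["ft_force"])
im=snap("wrist","w5");s=snap("side","s5")
cv2.imwrite("pics/z8.png",cv2.resize(im[120:290,240:400,::-1],None,fx=3.5,fy=3.5,interpolation=cv2.INTER_CUBIC))
cv2.imwrite("pics/z9.png",cv2.resize(s[120:260,220:360,::-1],None,fx=4,fy=4,interpolation=cv2.INTER_CUBIC))
E
```

```text
6.225 [ 0.56430005 -0.00065189  0.16404638] [ 2.27975803e-03  9.99996558e-01 -1.54470059e-05  1.29862207e-03] [-0.1442161  -1.13842894 -0.8288395 ]
```

View pics/z8.png

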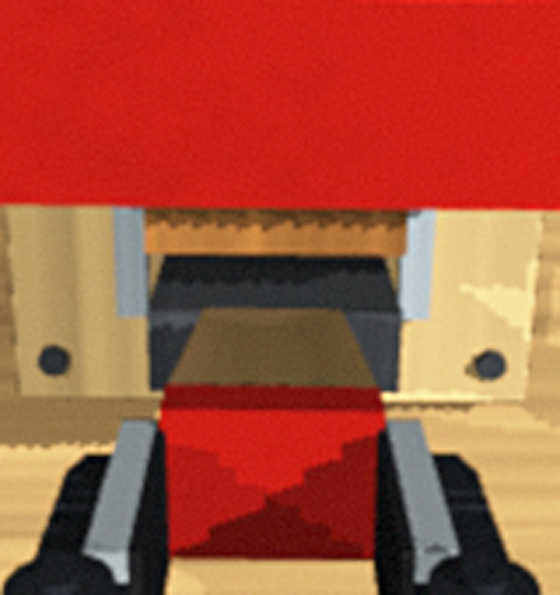

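View pics/z9.png

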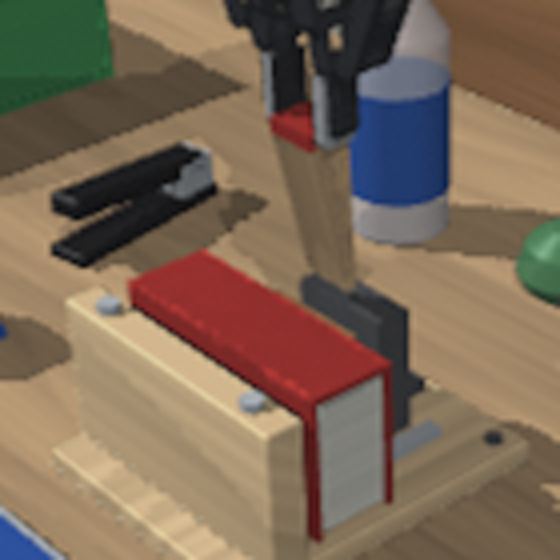

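```bash
python3 - <<'E'
from h import *
P=[0.56430005,-0.00065189,0.16404638];Q=[2.27975803e-03,9.99996558e-01,-1.54470059e-05,1.29862207e-03]
C=camat(P,Q); q=lambda u,v:(240+u/3.5-.36,120+v/3.5-.36)
for nm,uv,z in [("keeperL",(148,312),.09),("keeperR",(400,312),.09),("boardL",(145,256),.09),("boardR",(407,255),.09),("regL",(30,205),.101),("regR",(530,209),.101),("tipL",(204,309),.106),("tipR",(345,309),.106),("topfL",(160,410),.202),("topfR",(383,410),.202),("topb",(270,556),.202)]:
    print(nm,onz("",q(*uv),z,C).round(4))
E
```

```text
keeperL [ 0.5795 -0.0316  0.09  ]
keeperR [0.5798 0.0312 0.09  ]
boardL [ 0.5649 -0.0317  0.09  ]
boardR [0.5649 0.0324 0.09  ]
regL [ 0.5489 -0.0562  0.101 ]
regR [0.5504 0.0588 0.101 ]
tipL [ 0.5727 -0.0165  0.106 ]
tipR [0.5729 0.0163 0.106 ]
topfL [ 0.5514 -0.0164  0.202 ]
topfR [0.5515 0.0148 0.202 ]
topb [ 0.5751 -0.0011  0.202 ]
```

The tip edge is at x≈0.573, with the keeper at 0.5795 and the board at 0.565. I'll shift 1.5 mm towards the board and descend, watching the force.

Call:
{"name": "send_rows", "arguments": {
  "targets": [
    [[-0.15,0.1,0,0,2.6],[-0.15,0.1,-1,0,2.6],[-0.15,0.1,-2,0,2.6],[-0.15,0.1,-3,0,2.6],[-0.15,0.1,-3,0,2.6]]
  ]
}}

```text
clock: 6.95
eef_pos: [0.5608, 0.0002, 0.131]
tool_rot: [0.002, 1.0, 0.0, -0.002]
ft_force: [0.2, -0.7, -0.9]
grip_width: 0.0298
```

```bash
python3 - <<'E'
from h import *
o=bot.get_obs();print(o["clock"],o["eef_pos"],o["tool_rot"],o["ft_force"])
im=snap("wrist","w6");s=snap("side","s6")
a=cv2.resize(im[120:290,240:400,::-1],None,fx=3,fy=3,interpolation=cv2.INTER_CUBIC)
b=cv2.resize(s[120:260,240:350,::-1],(401,510),interpolation=cv2.INTER_CUBIC)[:, :310]
cv2.imwrite("pics/z10.png",np.hstack([a,b]))
E
```

```text
6.95 [5.60830896e-01 1.90982764e-04 1.30984351e-01] [ 2.42615307e-03  9.99995847e-01  5.02125038e-06 -1.55547994e-03] [ 0.22996951 -0.69921684 -0.91510585]
```

View pics/z10.png

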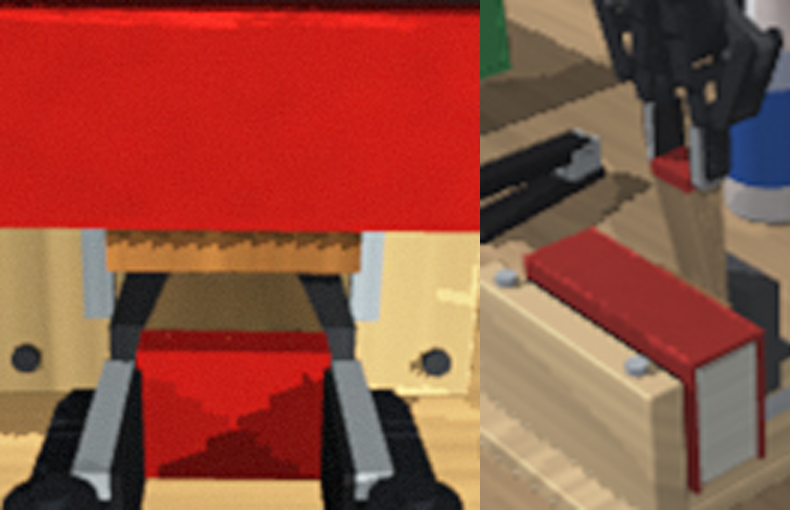

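The tip has entered the slot and there's no contact force. I'll go on down.

Call:
{"name": "send_rows", "arguments": {
  "targets": [
    [[0.1,0,-0.5,0,2.6],[0.1,0,-1,0,2.6],[0.1,0,-1.3,0,2.6],[0.1,0,-1.3,0,2.6]]
  ]
}}

```text
clock: 7.55
eef_pos: [0.5628, 0.0002, 0.1193]
tool_rot: [0.002, 1.0, -0.0, -0.0]
ft_force: [0.6, -0.1, -1.5]
grip_width: 0.03
```

Call:
{"name": "send_rows", "arguments": {
  "targets": [
    [[0,0,-0.2,0,2.6],[0,0,-0.4,0,2.6],[0,0,-0.4,0,2.6]]
  ]
}}

```text
clock: 7.92
eef_pos: [0.5633, 0.0002, 0.1156]
tool_rot: [0.002, 1.0, 0.0, 0.0]
ft_force: [1.3, -0.1, -1.1]
grip_width: 0.0304
```

Call:
{"name": "send_rows", "arguments": {
  "targets": [
    [[0,0,0,0,3.4],[0,0,0,0,4.0],[0,0,0,0,6],[0,0,0,0,6],[0,0,3,0,6],[0,0,7,0,6],[0,0,9,0,6],[-1,0,12,0,6],[-1,0,12,0,6],[-1,0,12,0,6]]
  ]
}}

```text
clock: 9.18
eef_pos: [0.5528, 0.0002, 0.2349]
tool_rot: [0.002, 1.0, -0.0, -0.0]
ft_force: [0.4, 0.3, -1.0]
grip_width: 0.0602
```

```bash
python3 - <<'E'
from h import *
o=bot.get_obs();print(o["clock"],o["eef_pos"],o["tool_rot"],o["ft_force"])
im=snap("wrist","w7");s=snap("side","s7")
a=cv2.resize(im[110:280,240:400,::-1],None,fx=3,fy=3,interpolation=cv2.INTER_CUBIC)
b=cv2.resize(s[120:260,240:350,::-1],(401,510),interpolation=cv2.INTER_CUBIC)[:, :310]
cv2.imwrite("pics/z11.png",np.hstack([a,b]))
E
```

```text
9.175 [5.52798449e-01 1.99687063e-04 2.34916173e-01] [ 2.40230440e-03  9.99997074e-01 -1.17082184e-05 -2.85507839e-04] [ 0.39658878  0.29647696 -1.03718568]
```

View pics/z11.png

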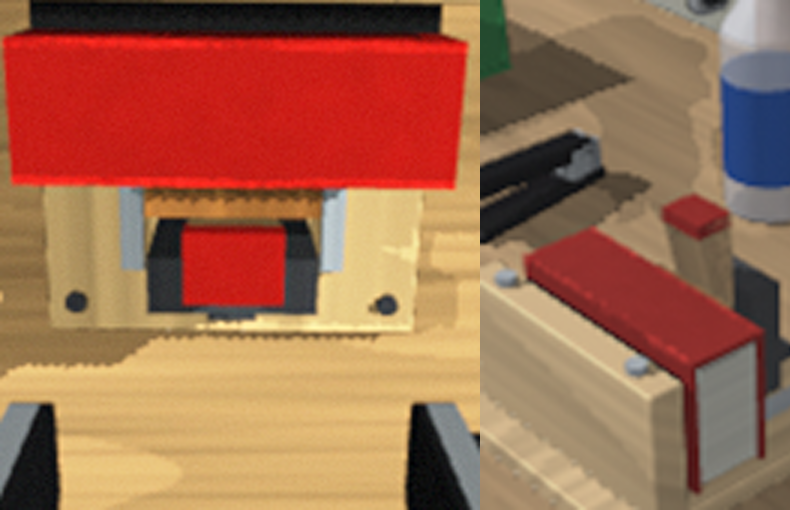

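The wedge stands free in the slot. Its top in the crop is at columns 182–285, rows 228–306. I'll estimate its height and position, then move on to the tapper.

```bash
python3 - <<'E'
from h import *
C=camat([5.52798449e-01,1.99687063e-04,2.34916173e-01],[2.40230440e-03,9.99997074e-01,-1.17082184e-05,-2.85507839e-04])
q=lambda u,v:(240+u/3-.33,110+v/3-.33)
for z in (.13,.14,.15,.16):
    print(z,[onz("",q(*p),z,C)[:2].round(4).tolist() for p in [(182,228),(285,228),(182,306),(285,306)]])
Cs=cam("side");b=cv2.imread("pics/s7.png")
for z in (.13,.135,.14,.145,.15): print(z,[proj("",[x,y,z],Cs).round(1).tolist() for x,y in [(.557,-.016),(.557,.016),(.581,-.016)]])
cv2.imwrite("pics/z12.png",cv2.resize(b[160:210,270:330],(720,600),interpolation=cv2.INTER_CUBIC))
C=cam("top")
t=cv2.imread("pics/top0.png");cv2.imwrite("pics/z13.png",cv2.resize(t[210:255,385:440],(715,585),interpolation=cv2.INTER_CUBIC))
E
```

```text
0.13 [[0.556, -0.016], [0.5561, 0.0168], [0.5826, -0.0166], [0.5828, 0.0172]]
0.14 [[0.553, -0.0154], [0.5532, 0.0162], [0.5787, -0.016], [0.5789, 0.0165]]
0.15 [[0.5501, -0.0148], [0.5502, 0.0156], [0.5748, -0.0154], [0.575, 0.0159]]
0.16 [[0.5471, -0.0143], [0.5473, 0.015], [0.5709, -0.0148], [0.571, 0.0153]]
0.13 [[300.8, 184.9], [290.7, 179.3], [309.8, 180.9]]
0.135 [[300.7, 182.7], [290.6, 177.2], [309.7, 178.7]]
0.14 [[300.7, 180.6], [290.5, 175.0], [309.6, 176.6]]
0.145 [[300.6, 178.4], [290.4, 172.9], [309.6, 174.4]]
0.15 [[300.5, 176.2], [290.3, 170.7], [309.5, 172.2]]
```

View pics/z12.png

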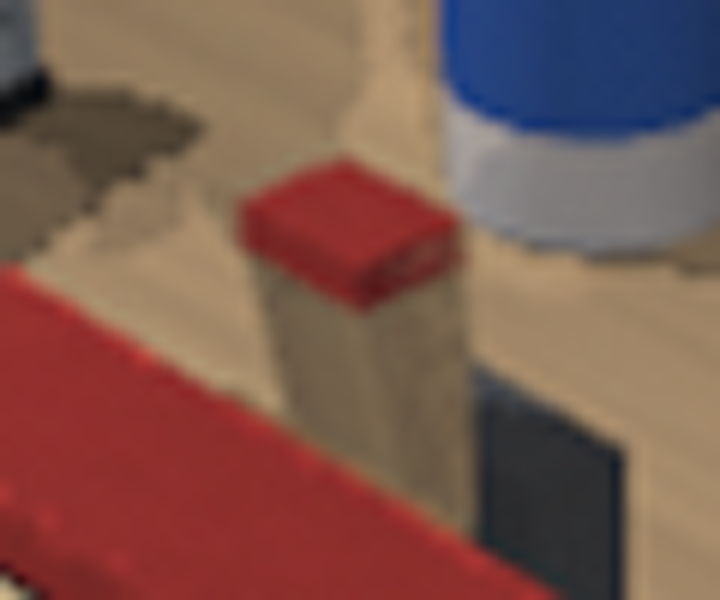

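View pics/z13.png

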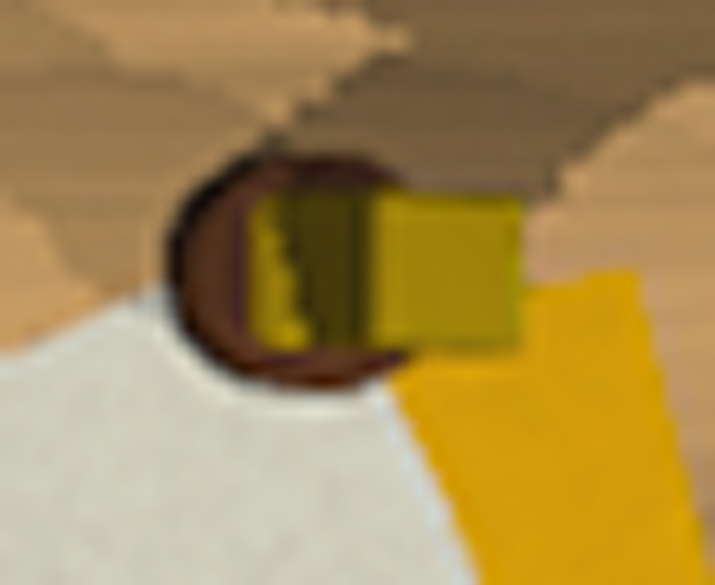

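Side and wrist views agree: the wedge top is at z≈0.136, centred near (0.568, 0.000), upright and loose. Next I'll go to the tapper.

Call:
{"name": "send_rows", "arguments": {
  "targets": [
    [[-1,-5,1,0,6],[-4,-11,1,0,6],[-6,-16,1,0,6],[-8,-21,1,0,6],[-9.5,-25.5,1,0,6],[-9.5,-25.5,1,0,6],[-9.5,-25.5,1,0,6]]
  ]
}}

```text
clock: 10.15
eef_pos: [0.4577, -0.2544, 0.2446]
tool_rot: [0.003, 1.0, 0.001, -0.001]
ft_force: [-0.2, 0.3, 0.2]
grip_width: 0.0599
```

```bash
python3 - <<'E'
from h import *
o=bot.get_obs();print(o["clock"],o["eef_pos"].tolist(),o["tool_rot"].tolist(),o["ft_force"])
im=snap("wrist","w8")
a=cv2.resize(im[90:290,220:420,::-1],None,fx=3,fy=3,interpolation=cv2.INTER_CUBIC)
cv2.imwrite("pics/z14.png",a)
print(vision.boxes_of("tapper_mid","wrist")[:2])
E
```

```text
10.15 [0.4576879130215276, -0.2543872455562168, 0.24462339384718815] [0.0026198569114965725, 0.999996045989653, 0.0006989562693153027, -0.0007455299839251247] [-0.20560252  0.34645221  0.23001148]
[{'uv': [309.6, 176.3], 'score': 0.96}]
```

View pics/z14.png

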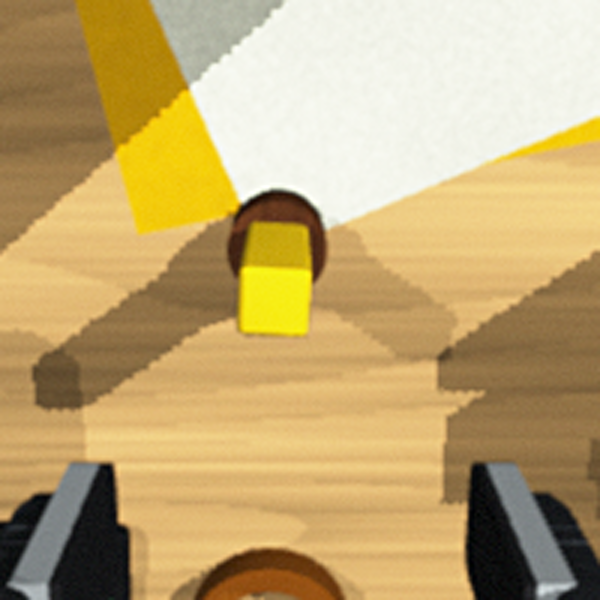

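```bash
python3 - <<'E'
from h import *
C=camat([0.4576879130215276,-0.2543872455562168,0.24462339384718815],[0.0026198569114965725,0.999996045989653,0.0006989562693153027,-0.0007455299839251247])
P=np.array([onz("",(220+u/3-.33,90+v/3-.33),.11,C)[:2] for u,v in [(243,266),(312,267),(308,335),(238,332)]]);print(P.round(4),P.mean(0))
e=P[1]-P[0];f=P[2]-P[3];g=P[3]-P[0];h=P[2]-P[1]
print("yaw (from y edges)",[np.arctan2(-a[0],a[1]) for a in(e,f)],[np.arctan2(a[1],a[0]) for a in (g,h)])
E
```

```text
[[ 0.4614 -0.2716]
 [ 0.4619 -0.2475]
 [ 0.4871 -0.2489]
 [ 0.4859 -0.274 ]] [ 0.47408941 -0.26048204]
yaw (from y edges) [np.float64(-0.020801652427754502), np.float64(-0.05134830168037752)] [np.float64(-0.09521098069011677), np.float64(-0.05534565127997358)]
```

The tapper's handle centre is at (0.474, −0.2605), with a yaw of about −0.05. Descending to grasp.

Call:
{"name": "send_rows", "arguments": {
  "targets": [
    [[1.6,-0.6,-4,-0.05,6],[1.6,-0.6,-9,-0.05,6],[1.6,-0.6,-14,-0.05,6],[1.6,-0.6,-17,-0.05,6],[1.6,-0.6,-17.8,-0.05,6],[1.6,-0.6,-17.8,-0.05,6],[1.6,-0.6,-17.8,-0.05,2],[1.6,-0.6,-17.8,-0.05,2],[1.6,-0.6,-17.8,-0.05,2],[1.6,-0.6,-17.8,-0.05,2]]
  ]
}}

```text
clock: 11.5
eef_pos: [0.4756, -0.2615, 0.0695]
tool_rot: [0.027, 1.0, -0.001, 0.002]
ft_force: [-0.0, 0.7, 5.6]
grip_width: 0.0241
```

```bash
python3 - <<'E'
from h import *
o=bot.get_obs();print(o["clock"],o["eef_pos"].tolist(),o["tool_rot"].tolist(),o["ft_force"],o["grip_width"])
im=snap("wrist","w9")
cv2.imwrite("pics/z15.png",cv2.resize(im[130:330,220:420,::-1],None,fx=3,fy=3,interpolation=cv2.INTER_CUBIC))
E
```

```text
11.5 [0.4756070544170172, -0.26146404490954356, 0.06951105751121153] [0.027387776871055494, 0.9996225164677263, -0.0007183081933777059, 0.0020538456930051215] [-0.03334644  0.65385278  5.58319746] 0.0240519588839448
```

View pics/z15.png

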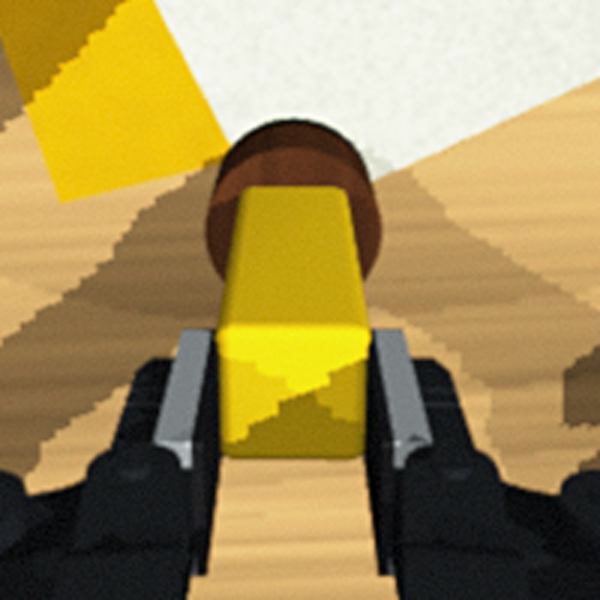

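The tapper is gripped at 24 mm opening, upright at TCP z=0.0695. Lifting and carrying it to above the wedge.

Call:
{"name": "send_rows", "arguments": {
  "targets": [
    [[0,0,2,0,2],[0,0,7,0,2],[0,0,12,0,2],[2,4,17.5,0.05,2],[4,10,17.5,0.05,2],[6,16,17.5,0.05,2],[8,21,17.5,0.05,2],[9.3,26.1,17.5,0.05,2],[9.3,26.1,17.5,0.05,2],[9.3,26.1,17.5,0.05,2],[9.3,26.1,17.5,0.05,2]]
  ]
}}

```text
clock: 12.92
eef_pos: [0.5665, -0.0011, 0.2424]
tool_rot: [0.003, 1.0, -0.0, -0.0]
ft_force: [-0.1, 0.1, -2.4]
grip_width: 0.0238
```

```bash
python3 - <<'E'
from h import *
o=bot.get_obs();print(o["clock"],o["eef_pos"].tolist(),o["tool_rot"].tolist(),o["ft_force"],o["grip_width"])
im=snap("wrist","w10");s=snap("side","s10")
a=cv2.resize(im[110:310,230:400,::-1],None,fx=2.5,fy=2.5,interpolation=cv2.INTER_CUBIC)
b=cv2.resize(s[90:250,230:360,::-1],None,fx=3.125,fy=3.125,interpolation=cv2.INTER_CUBIC)[:,:370]
cv2.imwrite("pics/z16.png",np.hstack([a,b]))
print(bot.get_obs()["ft_force"])
E
```

```text
12.925 [0.566506858250321, -0.0010882008546213712, 0.24242618069016914] [0.003323051079273939, 0.9999943968061461, -0.00017662930668466384, -0.00036399165479894134] [-0.08388027  0.08709947 -2.3546245 ] 0.02381421127532763
[-0.51610786 -0.97751867 -2.78366363]
```

View pics/z16.png

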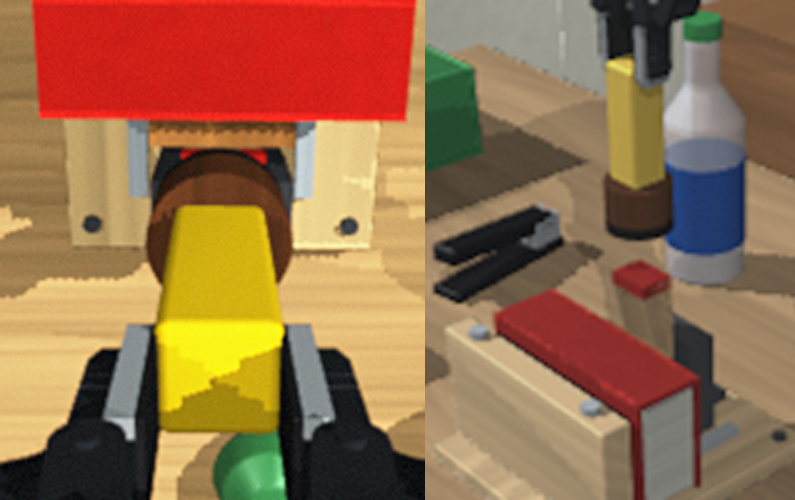

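Free-air force is about −2.5 N. I'll centre over the wedge's top and come down close to contact.

Call:
{"name": "send_rows", "arguments": {
  "targets": [
    [[0.3,0.1,-1.2,0,2],[0.3,0.1,-2.4,0,2],[0.3,0.1,-3,0,2],[0.3,0.1,-3,0,2]]
  ]
}}

```text
clock: 13.52
eef_pos: [0.5693, 0.0012, 0.2115]
tool_rot: [0.002, 1.0, -0.0, -0.001]
ft_force: [-0.0, 0.3, -2.7]
grip_width: 0.0243
```

Call:
{"name": "send_rows", "arguments": {
  "targets": [
    [[0,0,-0.1,0,2],[0,0,-0.2,0,2],[0,0,-0.3,0,2],[0,0,-0.4,0,2],[0,0,-0.4,0,2]]
  ]
}}

```text
clock: 14.15
eef_pos: [0.5699, 0.0012, 0.2085]
tool_rot: [0.002, 1.0, 0.0, -0.0]
ft_force: [0.3, -0.5, -2.9]
grip_width: 0.024
```

Call:
{"name": "send_rows", "arguments": {
  "targets": [
    [[0,0,-0.1,0,2],[0,0,-0.2,0,2],[0,0,-0.3,0,2],[0,0,-0.4,0,2]]
  ]
}}

```text
clock: 14.65
eef_pos: [0.5705, 0.0012, 0.2059]
tool_rot: [0.002, 1.0, -0.0, 0.001]
ft_force: [-1.2, 0.3, 4.5]
grip_width: 0.0244
```

Contact at about 7 N. I'll continue in small steps.

Call:
{"name": "send_rows", "arguments": {
  "targets": [
    [[0,0,-0.1,0,2],[0,0,-0.1,0,2]]
  ]
}}

```text
clock: 14.9
eef_pos: [0.5702, 0.0012, 0.2042]
tool_rot: [0.002, 1.0, 0.0, 0.001]
ft_force: [-2.1, -0.5, 4.4]
grip_width: 0.0242
```

Call:
{"name": "send_rows", "arguments": {
  "targets": [
    [[0,0,-0.1,0,2],[0,0,-0.1,0,2]]
  ]
}}

```text
clock: 15.15
eef_pos: [0.5701, 0.0012, 0.2026]
tool_rot: [0.002, 1.0, -0.0, 0.0]
ft_force: [-0.1, -0.4, 4.6]
grip_width: 0.0243
```

Call:
{"name": "send_rows", "arguments": {
  "targets": [
    [[0,0,-0.1,0,2],[0,0,-0.1,0,2]]
  ]
}}

```text
clock: 15.4
eef_pos: [0.57, 0.0012, 0.2014]
tool_rot: [0.002, 1.0, 0.0, -0.0]
ft_force: [-0.7, -0.5, 3.3]
grip_width: 0.0246
```

Sinking at about 6–7 N, so the slack is being taken up.

Call:
{"name": "send_rows", "arguments": {
  "targets": [
    [[0,0,-0.1,0,2],[0,0,-0.2,0,2],[0,0,-0.2,0,2]]
  ]
}}

```text
clock: 15.78
eef_pos: [0.5699, 0.0012, 0.1993]
tool_rot: [0.002, 1.0, -0.0, -0.0]
ft_force: [-0.1, -0.7, 3.1]
grip_width: 0.0242
```

Call:
{"name": "send_rows", "arguments": {
  "targets": [
    [[0,0,-0.1,0,2],[0,0,-0.2,0,2],[0,0,-0.2,0,2]]
  ]
}}

```text
clock: 16.15
eef_pos: [0.5699, 0.0012, 0.1974]
tool_rot: [0.002, 1.0, -0.0, -0.0]
ft_force: [0.5, -0.0, 2.7]
grip_width: 0.0238
```

Call:
{"name": "send_rows", "arguments": {
  "targets": [
    [[0,0,-0.1,0,2],[0,0,-0.1,0,2]]
  ]
}}

```text
clock: 16.4
eef_pos: [0.5699, 0.0012, 0.1965]
tool_rot: [0.002, 1.0, -0.0, -0.0]
ft_force: [0.6, -0.0, 3.4]
grip_width: 0.024
```

Call:
{"name": "send_rows", "arguments": {
  "targets": [
    [[0,0,-0.1,0,2],[0,0,-0.2,0,2],[0,0,-0.2,0,2]]
  ]
}}

```text
clock: 16.77
eef_pos: [0.5702, 0.0012, 0.1955]
tool_rot: [0.002, 1.0, 0.0, 0.001]
ft_force: [-1.3, 0.4, 7.3]
grip_width: 0.0241
```

Call:
{"name": "send_rows", "arguments": {
  "targets": [
    [[0,0,-0.1,0,2],[0,0,-0.1,0,2]]
  ]
}}

```text
clock: 17.02
eef_pos: [0.5705, 0.0012, 0.1953]
tool_rot: [0.002, 1.0, -0.0, 0.001]
ft_force: [-1.9, -0.3, 9.8]
grip_width: 0.0244
```

Call:
{"name": "send_rows", "arguments": {
  "targets": [
    [[0,0,-0.1,0,2],[0,0,-0.1,0,2]]
  ]
}}

```text
clock: 17.27
eef_pos: [0.5707, 0.0012, 0.1951]
tool_rot: [0.002, 1.0, 0.0, 0.002]
ft_force: [-0.7, 0.5, 12.8]
grip_width: 0.0244
```

It's locking: total push is about 15 N and movement has nearly stopped. I'll go up to about 19 N.

Call:
{"name": "send_rows", "arguments": {
  "targets": [
    [[0,0,-0.1,0,2],[0,0,-0.1,0,2]]
  ]
}}

```text
clock: 17.52
eef_pos: [0.571, 0.0012, 0.1949]
tool_rot: [0.002, 1.0, 0.0, 0.002]
ft_force: [-2.8, -0.2, 15.0]
grip_width: 0.0244
```

Call:
{"name": "send_rows", "arguments": {
  "targets": [
    [[0,0,-0.05,0,2],[0,0,-0.05,0,2],[0,0,-0.05,0,2]]
  ]
}}

```text
clock: 17.9
eef_pos: [0.5711, 0.0012, 0.1949]
tool_rot: [0.002, 1.0, 0.0, 0.003]
ft_force: [-3.4, 0.9, 17.6]
grip_width: 0.0239
```

The push is about 20 N and the wedge no longer moves, so it's locked. I'll lift off and look.

Call:
{"name": "send_rows", "arguments": {
  "targets": [
    [[0,0,0.3,0,2],[0,0,0.8,0,2],[0,0,2,0,2],[0,0,5,0,2],[-1,-6,6,0,2],[-2,-12,6,0,2],[-3,-14,6,0,2],[-3,-14,6,0,2],[-3,-14,6,0,2]]
  ]
}}

```text
clock: 19.02
eef_pos: [0.5401, -0.1383, 0.251]
tool_rot: [0.002, 1.0, 0.0, -0.0]
ft_force: [0.3, 0.2, -2.3]
grip_width: 0.0245
```

```bash
python3 - <<'E'
from h import *
o=bot.get_obs();print(o["clock"],o["eef_pos"].tolist(),o["tool_rot"].tolist(),o["ft_force"],o["grip_width"])
im=snap("wrist","w11");s=snap("side","s11")
a=cv2.resize(im[110:310,230:470,::-1],None,fx=2,fy=2,interpolation=cv2.INTER_CUBIC)
b=cv2.resize(s[150:250,230:330,::-1],(400,400),interpolation=cv2.INTER_CUBIC)[:,:310]
cv2.imwrite("pics/z17.png",np.hstack([a,b]))
E
```

```text
19.025 [0.540137849313481, -0.13826955333843266, 0.2509738862796108] [0.0022693488425787876, 0.999997360651955, 0.00032906499586830867, -0.00014304259089500235] [ 0.25480776  0.22155903 -2.25538418] 0.02447476976340991
```

View pics/z17.png

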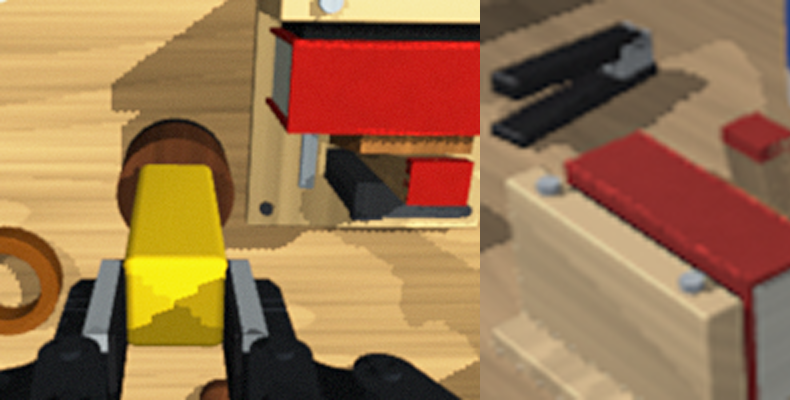

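View pics/s11.png

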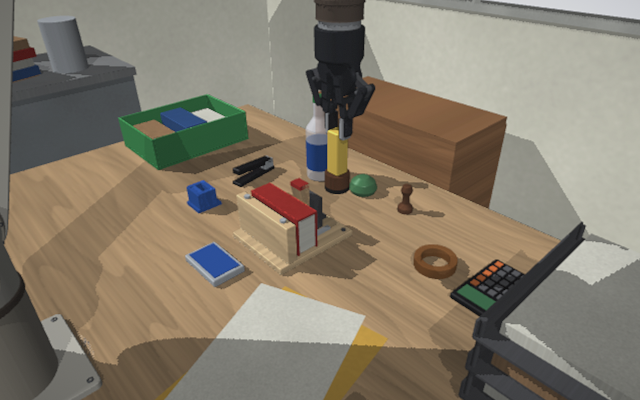

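The wedge stands upright and lower than before. I'll return the tapper to its original spot.

Call:
{"name": "send_rows", "arguments": {
  "targets": [
    [[-3,-5,0,-0.05,2],[-6.5,-10,0,-0.05,2],[-6.5,-12.3,-4,-0.05,2],[-6.5,-12.3,-10,-0.05,2],[-6.5,-12.3,-15,-0.05,2],[-6.5,-12.3,-17,-0.05,2],[-6.5,-12.3,-17.6,-0.05,2],[-6.5,-12.3,-17.6,-0.05,2]]
  ]
}}

```text
clock: 20.12
eef_pos: [0.4758, -0.2614, 0.0756]
tool_rot: [0.027, 1.0, -0.0, 0.0]
ft_force: [-0.3, -0.4, -2.1]
grip_width: 0.0244
```

Call:
{"name": "send_rows", "arguments": {
  "targets": [
    [[0,0,-0.1,0,2],[0,0,-0.2,0,2],[0,0,-0.3,0,2],[0,0,-0.3,0,2]]
  ]
}}

```text
clock: 20.62
eef_pos: [0.475, -0.2618, 0.0722]
tool_rot: [0.027, 1.0, -0.0, 0.0]
ft_force: [-0.4, -0.1, -3.0]
grip_width: 0.0243
```

Call:
{"name": "send_rows", "arguments": {
  "targets": [
    [[0,0,-0.1,0,2],[0,0,-0.2,0,2],[0,0,-0.2,0,2]]
  ]
}}

```text
clock: 21.0
eef_pos: [0.4748, -0.2617, 0.0699]
tool_rot: [0.027, 1.0, 0.0, -0.0]
ft_force: [0.3, 0.4, -2.1]
grip_width: 0.0241
```

Call:
{"name": "send_rows", "arguments": {
  "targets": [
    [[0,0,-0.1,0,2],[0,0,-0.1,0,2]]
  ]
}}

```text
clock: 21.25
eef_pos: [0.4751, -0.2619, 0.0696]
tool_rot: [0.027, 1.0, -0.0, 0.0]
ft_force: [-0.5, -0.7, 1.6]
grip_width: 0.0241
```

The foot is down on the desk (about 4 N). Releasing and retreating.

Call:
{"name": "send_rows", "arguments": {
  "targets": [
    [[0,0,0,0,3],[0,0,0,0,4],[0,0,0,0,6],[0,0,0,0,6],[0,0,3,0,6],[0,0,8,0,6],[0,0,13,0,6],[-3,0,17,0,6],[-3,4,17,0.05,6],[-3,8,17,0.05,6],[-3,8,17,0.05,6]]
  ]
}}

```text
clock: 22.62
eef_pos: [0.4448, -0.1799, 0.2396]
tool_rot: [0.001, 1.0, 0.0, 0.0]
ft_force: [0.5, -0.1, -0.1]
grip_width: 0.0602
```

```bash
python3 - <<'E'
from h import *
o=bot.get_obs();print(o["clock"],o["eef_pos"].tolist())
snap("wrist","w12");s=snap("side","s12");snap("top","t12")
cv2.imwrite("pics/z18.png",cv2.resize(s[150:340,240:400,::-1],(505,600),interpolation=cv2.INTER_CUBIC))
E
```

```text
22.625 [0.44477372043562524, -0.17987685170462064, 0.2395850162960452]
```

View pics/w12.png

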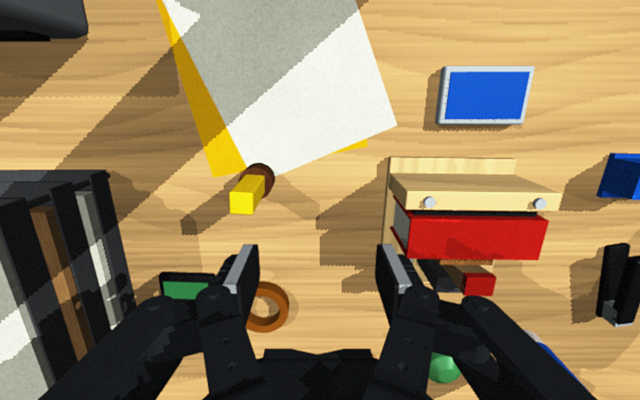

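View pics/z18.png

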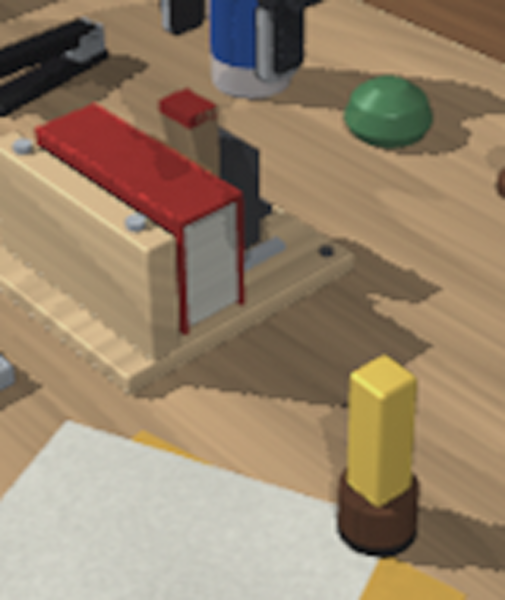

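The tapper stands upright at its old place. One last look at the wedge from above.

Call:
{"name": "send_rows", "arguments": {
  "targets": [
    [[2,6,0,0,6],[5,12,0,0,6],[9,18,0,0,6],[9,18,0,0,6],[9,18,0,0,6]]
  ]
}}

```text
clock: 23.4
eef_pos: [0.5352, -0.002, 0.2383]
tool_rot: [0.002, 1.0, -0.0, -0.001]
ft_force: [0.5, -0.4, 0.4]
grip_width: 0.0601
```

```bash
python3 - <<'E'
from h import *
o=bot.get_obs();print(o["clock"],o["eef_pos"].tolist(),o["tool_rot"].tolist())
im=snap("wrist","w13");s=cv2.imread("pics/s12.png")
a=cv2.resize(im[110:280,240:400,::-1],None,fx=3,fy=3,interpolation=cv2.INTER_CUBIC)
b=cv2.resize(s[165:225,270:330],(510,510),interpolation=cv2.INTER_CUBIC)[:,:310]
cv2.imwrite("pics/z19.png",np.hstack([a,b]))
Cs=cam("side")
for z in (.12,.125,.13): print(z,[proj("",[x,y,z],Cs).round(1).tolist() for x,y in [(.557,-.016),(.557,.016),(.581,-.016)]])
E
```

```text
23.4 [0.5351749983567562, -0.002000971338674922, 0.23832445231493699] [0.0020310769021627106, 0.9999976066755424, -0.00031615044894712493, -0.0007492787856028128]
0.12 [[301.0, 189.2], [290.9, 183.5], [309.9, 185.1]]
0.125 [[300.9, 187.1], [290.8, 181.4], [309.8, 183.0]]
0.13 [[300.8, 184.9], [290.7, 179.3], [309.8, 180.9]]
```

View pics/z19.png

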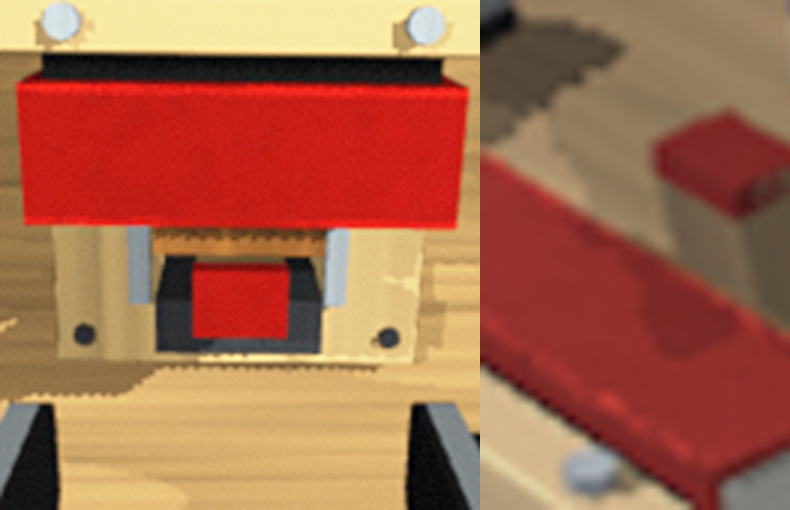

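```bash
python3 - <<'E'
from h import *
C=cam("wrist"); q=lambda u,v:(240+u/3-.33,110+v/3-.33)
for n,p,z in [("top",(192,266),.1255),("top",(288,264),.1255),("top",(192,338),.1255),("top",(288,338),.1255),("keeper",(160,300),.09),("keeper",(320,300),.09)]: print(n,onz("",q(*p),z,C).round(4))
print(bot.job_done())
E
```

```text
top [ 0.5533 -0.0166  0.1255]
top [0.5528 0.0153 0.1255]
top [ 0.5792 -0.0171  0.1255]
top [0.5794 0.0157 0.1255]
keeper [ 0.5788 -0.0307  0.09  ]
keeper [0.5792 0.0298 0.09  ]
the job is handed in; nothing more can be done
None
```

The job is handed in at about 23.5 s of the 64 s allowed, with the wedge locked in the slot and the tapper standing on the desk again. `job_done()` gives no verdict, so the judge's result isn't known.

- **Wedge:** I took it out of the holder, lowered its tip about 33 mm into the slot and let go. It settled loosely with its top about 136 mm above the desk.
- **Driving:** I pressed it down with the tapper. It sank about 11 mm at 5–7 N, then locked, and I stopped at about 20 N when it no longer moved.
- **Tapper:** I set it back on its original spot. The force reading showed the foot touching the desk before I opened the fingers.

**Last checks:**
- The wedge's top is at about 125 mm, which is 35 mm above the slot mouth.
- Its flat face lines up with the keeper to within 1 mm (x≈0.579 for both), and it is square to the slot and within about 1 mm of centre along it.
- The tapper looks upright in the side and wrist pictures, and the gripper is clear of everything.
- The other things on the desk looked undisturbed, but I didn't measure them.

**Not measured or not agreeing:**
- I couldn't measure the forces between wedge, board and register; I judged the lock from the press force and the stop in movement.
- The top and wrist cameras disagreed by about 5 mm on the wedge's position in the holder. I went by the wrist camera.
- The wedge leaned about 2° in the grip while being carried, and stood upright after release.

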